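# Close the tile mould and swing its locking bar to the stop

## Task

Close the tile mould so the small tile in it dries flat: tuck one long edge of the plywood cover board under the steel lip, lower the opposite edge so the board lies flat in its bed, and let go of it. Then push the free end of the aluminium swing bar over the board gently (never with more than about 25 N) until it is firmly home against the blue stop block, wherever that has been clamped, and leave it there. Do not disturb the mug, the two jars and the tape roll standing about.

Things in the scene. Friction and masses are not known exactly. Their poses are not given: they have to be found in the camera images.
- board_grip (a point): Centre of the grip of the loose plywood cover board (130 mm in x, 116 in y, 8 thick, 0.2 to 0.35 kg, same both ways round), 35 mm above its underside. Its aluminium bridge handle, in the board's middle, has a flat-sided grip bar 70 mm long (x), 14 wide (y), from 26 to 44 mm above the underside. z up. Starts flat on the table, left of the mould.
- mould: The fixed mould: light wooden base, x -115 to +120, y -62 to +100 mm, on a grey pedestal; origin at table height, underside of the base at z = 95, top face (the bed) at z = 121 mm, a small tile sunk in a pocket in it. z up. The steel lip is at its +y side, the swing bar at its -y side.
- bed (a point): Where the middle of the board's underside lies when seated (mould x +5, y +15, z 121 mm); axes as the mould's. Strips standing 7 mm above the bed bound the seat: guides with inner faces 68.5 mm from here at -x and +x, a ledge 60 mm from here at -y. Play 3.5 mm each way in x, 2 mm in y. Only goes in tilted, the +y edge first, under the lip.
- lip (a point): Middle of the lip's free lower edge: 14 mm above the bed (mould x +5, y +63, z 135 mm). The lip is 4 mm thick and 120 mm long in x; the upright face behind it that stops the board's edge is 12 mm further in +y. Axes as the mould's.
- stop_track (a point): Middle of the track (mould x -93, y -27, z 121 mm) on which the bar's stop is clamped: a blue block 26 mm wide (x), 22 mm high, whose face looks to the mould's -y. The face lies up to 17 mm either way from here in y; where is not reported: find it by touch or sight.
- bar: Flat aluminium swing bar, 26 mm wide, 8 thick, z 132 to 140 mm, clear above the seated board. Origin at the pivot pin, on its underside; runs 205 mm along its own -x. Turns about vertical; needs about 0.8 N at the knob and stays where left. Starts turned +0.5 to +1.0 rad from the mould's axes (free end out to -y); closes by turning back; home at about 0 (-0.1 to +0.1) rad.
- bar_knob (a point): Middle of the red knob on the bar's free end, 188 mm from the pin: 20 mm diameter from z = 150 to 164 mm, 12 mm diameter foot from 140 mm, top at 168 mm above the table.
- feeler (a joint): Brass feeler plunger in the stop's face, 8 mm diameter: 0 = out (stands 8 mm proud), about 0.0075 m or more when the bar lies against the stop. Its spring is weak (about 0.1 N) and does not push the bar back.
- mug_grey: Bystander: grey mug, 109x79x82 mm, origin under its centre. Leave alone.
- jar_speckled: Bystander: cream and brown jar, 61 mm wide, 66 mm high, origin under its centre. Leave alone.
- tape: Bystander: brown tape roll, 60 mm wide, 24 mm high, origin under its centre. Leave alone.
- jar_second: Bystander: second cream and brown jar, 59 mm wide, 66 mm high, origin under its centre. Leave alone.

How it is judged:
By the outcome, as a careful person would: the job done as asked, in the order asked, and still so for the second after the job is handed in, with the robot touching nothing.
It also fails if it takes over 64 s, if anything falls off the work surface, if the arm or the gripper's body presses on something with over 40 N, if the wrist force passes 120 N, or if a joint passes its speed limit or range.

## Robot

A 7-joint arm with a two-finger parallel gripper is mounted at the origin on a cart in front of the work surface, level with it; the furniture and walls round the work are solid. World frame = base frame: x ahead of the robot, y to its left, z up, the work surface at z = 0. Lengths are in m, angles in rad, forces in N, time in s.
With the tool pointing down it reaches from about 0.4 to 0.85 m from the base axis. Payload 10.4 kg.
Tool frame: the origin (TCP) lies where the fingers leave the gripper's body, on its centre line; the fingertips stand 73 mm ahead of it and the grasp point (between the pads) lies 54 mm ahead of it; z points along the fingers, y is the line along which they close (so a half turn about z gives the same grasp; the last joint's range is limited). The gripper opens to 85 mm and grips with 20 to 120 N. Pads are 22 mm wide; open, the fingers measure 114 mm over their backs; the gripper's body (76 mm by 85 mm) begins 54 mm behind the grasp point. The pads swing forward as they close: fully open they stand 13 mm farther back than shut.
Start: joints at [1.137, 0.332, -0.065, 1.46, 0.022, 1.35, -0.088], TCP at [0.25, -0.573, 0.304] pointing down, gripper open.
Joint ranges: [-2.6, 2.6], [-0.5, 2.12], [-1.47, 1.34], [0.16, 2.42], [-1.27, 4.41], [0.06, 2.06], [-2.6, 2.6]. Speed limits (rad/s): [2.22, 2.22, 2.79, 2.79, 3.14, 3.14, 3.14].

## Interface

Orientations are given as a unit quaternion [x, y, z, w].
In Python, from workcell import manip, camera gives the robot as it stands. The module is installed in compiled form; this text tells all that it offers.
- The arm moves only by the shell command python3 -m creep 'ROWS' [OPENING] [FORCE]. ROWS is JSON, a list of rows, each a list of 2 entries, a list of its own where there are three numbers: the shift along the tool's x, y, z in mm, then the turn about the tool's z in rad. In form: [[[tx, ty, tz], twist], ...]. A call has 1 to 5 rows; each row is the pose to reach, as a shift and turn from the pose commanded when the call began, along the tool's axes at that moment; what a row does not reach only later rows make up. A row lasts 1/12 s, in which the tool goes at most 41.7 mm and 7.16 degrees, less where a joint would pass 70% of its speed; a pose out of reach is approached as far as the arm can. A call with a gripper value outside its range is refused whole. OPENING is the opening, from 0 (shut) to 1 (fully open), set as the call begins (- or left out, the last holds). The fingers move at their own pace and stop on an object; FORCE is the grip in N (left out, the last holds). Time passes only in rows, so rows that repeat a pose let the fingers close. It gives the time, the measured TCP pose, the force, the opening and the grip force at its end, in the units of the state.
- manip.get_obs(): the state, without advancing time (a new reading comes with each control period).
- camera(name): name is "scene" or "top" or "wrist"; returns a dict with "pixels" (420x560x3 uint8, red, green, blue), "z_map" (420x560 float32, m along the optical axis (not along the pixel's ray), 0 where there is no reading), "fx", "fy", "cx", "cy" (pixels), "extrinsics" (4x4, takes a point from world to camera coordinates). Camera axes: x right, y down, z forward; pixel columns grow to the right and rows downward; lengths in m; the calibration is good to about 2 mm. A picture is of the moment at which its call begins.
- manip.hand_in(): hands the job in; it is judged then, once.
The state is a dict: "clock": time; "joint_pos": joint angles; "joint_velocities": joint speeds; "tau": joint torques, N m; "position": TCP position; "ee_rot": TCP orientation; "ft_force": force on the tool from outside, world axes, zero at the start; "torque": the same for the moment, N m; "grip_width": opening from 0.0 (shut) to 1.0 (fully open); "grasp_force": force on a finger pad.
Only numpy, scipy, OpenCV 4.12 (cv2) and the standard library are available. Lean on these libraries where they do the work, as an engineer would, in place of code of your own. Each camera call takes 0.05 s, during which the arm holds its last target. There are 200 camera calls.

## Working session

There is one attempt and no reset: what is moved stays moved. The work goes in short steps, Python scripts to look and compute and a shell command to move; the robot and the scene stay as the last step left them, time stands still between calls to the robot, and variables do not carry over. Pictures are saved under pics/ and viewed, at most 10 in all, crops included, and the job is handed in when it is done.

```bash
mkdir -p pics; cat > h.py <<'E'
import numpy as np,cv2
from workcell import manip,camera
def snap(n,f):
    c=camera(n); np.savez('pics/'+f+'.npz',**c); cv2.imwrite('pics/'+f+'.png',c['pixels'][:,:,::-1]); return c
def P(c,u,v,r=1):
    z=c['z_map'][v-r:v+r+1,u-r:u+r+1]; z=np.median(z[z>0])
    p=np.array([(u-c['cx'])/c['fx']*z,(v-c['cy'])/c['fy']*z,z,1]); return (np.linalg.inv(c['extrinsics'])@p)[:3]
def world(c):
    H,W=c['z_map'].shape; v,u=np.mgrid[:H,:W]; z=c['z_map']
    p=np.stack([(u-c['cx'])/c['fx']*z,(v-c['cy'])/c['fy']*z,z,np.ones_like(z)],-1)
    return (p@np.linalg.inv(c['extrinsics']).T)[...,:3]
E
python3 - <<'E'
from h import *
for n in ('top','scene'):
    c=snap(n,n+'0'); print(n,c['fx'],np.linalg.inv(c['extrinsics']).round(3).tolist())
o=manip.get_obs(); print(o)
E
```

```text
top 527.2472751250617 [[-0.019, -0.994, 0.11, 0.435], [-1.0, 0.019, 0.004, 0.119], [-0.006, -0.11, -0.994, 1.256], [0.0, 0.0, 0.0, 1.0]]
scene 392.3492037980685 [[0.856, -0.38, 0.35, 0.228], [-0.517, -0.652, 0.555, -0.384], [0.017, -0.656, -0.755, 0.798], [0.0, 0.0, 0.0, 1.0]]
{'clock': 0.1, 'joint_pos': array([ 1.13738601,  0.33281839, -0.0646855 ,  1.46086072,  0.0215688 ,
        1.34988455, -0.08852616]), 'joint_velocities': array([-0.00024205, -0.00262409, -0.00249746, -0.00312843, -0.00076828,
        0.00028375, -0.00020421]), 'tau': array([ 2.31080296e-03, -6.26747847e+01,  4.99203417e-02, -3.92428029e+01,
        1.64903660e-02,  6.99507364e-03,  8.55200028e-05]), 'position': array([ 0.24950017, -0.57277715,  0.3031877 ]), 'ee_rot': array([ 9.78981026e-01,  2.03950343e-01, -1.45593569e-04, -6.21832246e-04]), 'ft_force': array([ 0.56003767, -0.76959929, -0.75803077]), 'torque': array([-0.02937513, -0.00023124,  0.02703153]), 'grasp_force': 0.0, 'grip_width': 1.0007670895695684}
```

View pics/top0.png

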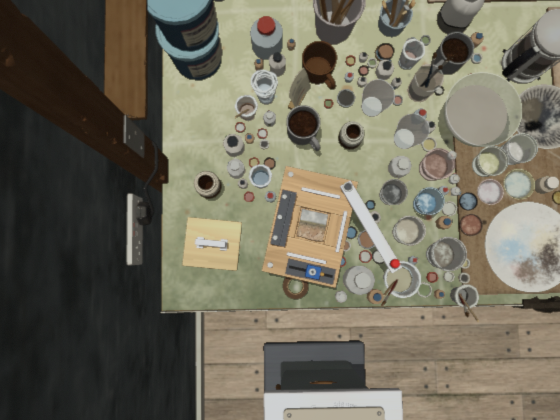

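View pics/scene0.png

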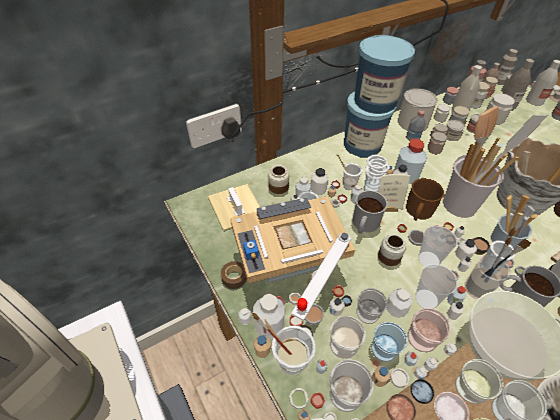

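The top view has the board's handle at (212,243), running across the columns. The mould is centred near (308,228) with its lip at the left (284,218) and the stop near (312,272). The bar pivot is at (348,187) and the knob at (395,264). Next I'll measure from an enlarged crop.

```bash
python3 - <<'E'
from h import *
c=dict(np.load('pics/top0.npz')); im=c['pixels'][155:305,175:415,::-1]
cv2.imwrite('pics/crop.png',cv2.resize(im,None,fx=3.33,fy=3.33,interpolation=cv2.INTER_CUBIC))
w=world(c); H=w[...,2]
def rect(lo,hi,u0,u1,v0,v1):
    m=np.zeros(H.shape,bool); m[v0:v1,u0:u1]=True
    m&=(H>lo)&(H<hi); q=w[m]; r=cv2.minAreaRect((q[:,:2]*1000).astype(np.float32)); return len(q),q[:,2].mean().round(4),np.round(r[0],1),np.round(r[1],1),round(r[2],1)
print('board',rect(.004,.014,178,250,210,280))
print('handle',rect(.035,.055,178,250,210,280))
print('base',rect(.112,.145,255,352,160,295))
print('lip',rect(.133,.145,265,300,180,260))
print('knob',rect(.155,.175,380,410,250,280))
print('bar',rect(.132,.147,340,400,178,270))
for u,v in [(212,243),(284,218),(312,272),(348,187),(395,264),(313,222),(296,287),(206,182)]: print(u,v,P(c,u,v).round(4))
E
```

```text
board (2232, np.float64(0.0075), array([491.3, 275.7]), array([159.4, 166.6]), 2.6)
handle (190, np.float64(0.0429), array([495.4, 276. ]), array([70., 14.]), 83.8)
base (7668, np.float64(0.1226), array([524.6,  49.2]), array([162.1, 235.3]), 76.1)
lip (820, np.float64(0.1379), array([541.3, 106.9]), array([ 31.9, 120.2]), 76.1)
knob (79, np.float64(0.1651), array([ 440.1, -120.9]), array([18. , 18.1]), 66.9)
bar (1125, np.float64(0.1388), array([520.4, -77.4]), array([213.9,  26.9]), 28.6)
212 243 [0.4945 0.2709 0.0436]
284 218 [0.5402 0.1054 0.1374]
312 272 [0.425  0.0493 0.1455]
348 187 [ 0.6027 -0.0316  0.148 ]
395 264 [ 0.4383 -0.1198  0.1678]
313 222 [0.5323 0.0424 0.1162]
296 287 [0.3893 0.0788 0.0013]
206 182 [0.6436 0.2897 0.0024]
```

View pics/crop.png

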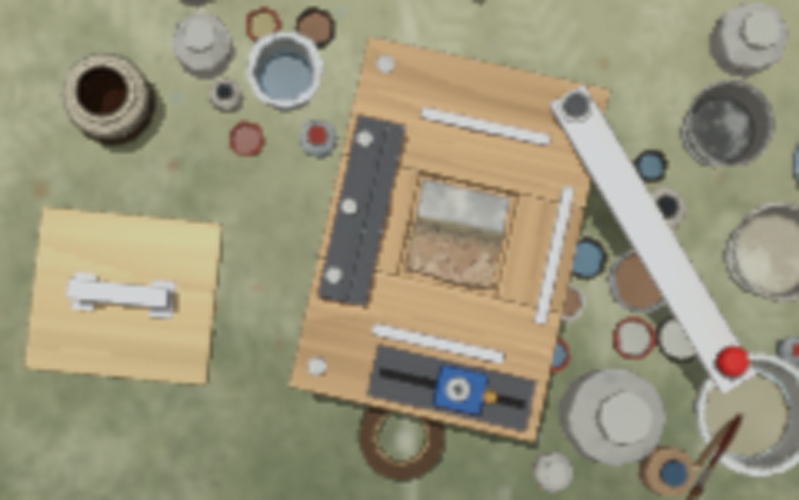

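The crop and the depth fits agree with the given sizes: handle 70x14, base 162x235, lip 120.

- **Mould:** yaw about -13.9°, bed at (526, 45) mm.
- **Board:** grip at (495, 276) mm, axis about 84.5°.

I'll write a helper that works out the shift, then move.

```bash
cat > go.py <<'E'
# usage: go.py x y z(mm) psi(rad)  -> tool-frame shift & twist from measured pose
import sys; from h import *
def pose():
    o=manip.get_obs(); q=o['ee_rot']; return o,o['position']*1000,2*np.arctan2(q[1],q[0])
if __name__=='__main__':
    o,p,s=pose(); a=list(map(float,sys.argv[1:])); d=np.array(a[:3])-p
    print('pos',p.round(1),'psi',round(s,3),'t',round(o['clock'],2),'F',o['ft_force'].round(1),'j',o['joint_pos'].round(2),'gw',round(o['grip_width'],3))
    X=[np.cos(s),np.sin(s),0];Y=[np.sin(s),-np.cos(s),0]
    print('shift',np.dot(X,d).round(1),np.dot(Y,d).round(1),round(-d[2],1),'twist',round((s-a[3]+np.pi)%(2*np.pi)-np.pi,3))
E
python3 go.py 520 -100 300 1.47
```

```text
pos [ 249.5 -572.8  303.2] psi 0.411 t 0.1 F [ 0.6 -0.8 -0.8] j [ 1.14  0.33 -0.06  1.46  0.02  1.35 -0.09] gw 1.001
shift 436.8 -325.4 3.2 twist -1.059
```

```bash
python3 -m creep '[[[37,-27,0],-0.07],[[73,-54,0],-0.15],[[110,-81,0],-0.25],[[146,-108,0],-0.36],[[146,-108,0],-0.36]]' && python3 go.py 520 -100 300 1.47
```

```text
clock: 0.52
position: [0.3439, -0.4102, 0.3039]
ee_rot: [0.924, 0.382, 0.001, -0.001]
ft_force: [-0.1, -0.6, 1.0]
grip_width: 0.999
grasp_force: 0.0
pos [ 343.9 -410.2  303.9] psi 0.784 t 0.52 F [-0.1 -0.6  1. ] j [ 0.99  0.15 -0.22  1.69  0.03  1.31 -0.02] gw 0.999
shift 343.8 -95.2 3.9 twist -0.686
```

```bash
python3 -m creep '[[[39,-11,0],-0.12],[[78,-22,0],-0.24],[[117,-32,0],-0.36],[[156,-43,0],-0.48],[[195,-54,0],-0.6]]' && python3 go.py 520 -30 280 1.47
```

```text
clock: 0.93
position: [0.443, -0.2392, 0.3038]
ee_rot: [0.772, 0.635, -0.0, 0.0]
ft_force: [1.1, -0.4, -0.4]
grip_width: 0.999
grasp_force: 0.0
pos [ 443.  -239.2  303.8] psi 1.376 t 0.93 F [ 1.1 -0.4 -0.4] j [ 0.8   0.09 -0.42  1.76  0.04  1.3   0.18] gw 0.999
shift 220.2 35.1 23.8 twist -0.094
```

```bash
python3 -m creep '[[[38,6,0],-0.09],[[76,12,0],-0.09],[[114,18,0],-0.09],[[152,24,0],-0.09],[[190,30,0],-0.09]]' && python3 -m creep '[[[40,0,0],0],[[80,0,0],0],[[120,0,0],0],[[160,0,0],0],[[200,0,0],0]]' && python3 go.py 495.4 276 150 1.47
```

```text
clock: 1.35
position: [0.5098, -0.0591, 0.3038]
ee_rot: [0.745, 0.667, -0.0, 0.0]
ft_force: [0.4, -0.6, 1.0]
grip_width: 1.0
grasp_force: 0.0
clock: 1.77
position: [0.5314, 0.1397, 0.3038]
ee_rot: [0.745, 0.667, -0.0, 0.0]
ft_force: [0.8, -0.3, -0.2]
grip_width: 1.003
grasp_force: 0.0
pos [531.4 139.7 303.8] psi 1.46 t 1.77 F [ 0.8 -0.3 -0.2] j [ 0.29  0.24 -0.73  1.63  0.16  1.33 -0.57] gw 1.003
shift 131.5 -50.8 153.8 twist -0.01
```

```bash
python3 -m creep '[[[35,-13,20],-0.01],[[70,-27,40],-0.01],[[102,-40,60],-0.01],[[127,-51,80],-0.01],[[127,-51,100],-0.01]]' 0.6 && python3 -m creep '[[[0,0,0],0],[[0,0,0],0],[[0,0,0],0]]' && python3 go.py 495.4 276 89 1.47; python3 - <<'E'
from h import *
snap('wrist','w1')
E
```

```text
clock: 2.18
position: [0.4914, 0.2762, 0.2031]
ee_rot: [0.739, 0.674, 0.001, -0.002]
ft_force: [-0.1, -0.2, 0.3]
grip_width: 0.597
grasp_force: 0.0
clock: 2.43
position: [0.4959, 0.2689, 0.2048]
ee_rot: [0.742, 0.67, 0.0, 0.0]
ft_force: [0.5, 0.2, 0.6]
grip_width: 0.603
grasp_force: 0.0
pos [495.9 268.9 204.8] psi 1.469 t 2.43 F [0.5 0.2 0.6] j [ 0.06  0.38 -0.77  1.72  0.28  1.16 -0.89] gw 0.603
shift 7.1 -1.2 115.8 twist -0.001
```

View pics/w1.png

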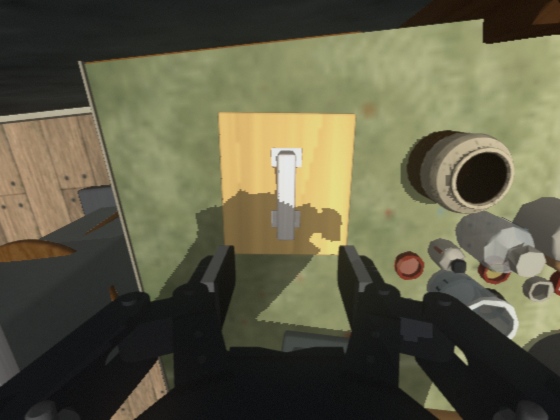

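The wrist view shows the handle at (286,195). It's vertical and centred between the fingertips at u=225 and u=347, so the closing direction is right. Next I descend.

```bash
python3 - <<'E'
from h import *
c=dict(np.load('pics/w1.npz')); w=world(c); m=np.zeros(w.shape[:2],bool); m[140:245,260:310]=1
m&=(w[...,2]>.035)&(w[...,2]<.055)&(c['z_map']>0); q=w[m]; print(q[:,2].mean(),cv2.minAreaRect((q[:,:2]*1000).astype(np.float32)))
E
python3 -m creep '[[[7,-1,30],0],[[7,-1,60],0],[[7,-1,85],0],[[7,-1,95],0],[[7,-1,95],0]]' && python3 -m creep '[[[0,0,5],0],[[0,0,5],0]]' && python3 go.py 495.4 276 89 1.47
```

```text
0.04404642645942017 ((496.7242126464844, 276.7828369140625), (69.24676513671875, 13.41299819946289), 83.71490478515625)
clock: 2.9
position: [0.4946, 0.2755, 0.1077]
ee_rot: [0.742, 0.67, -0.001, -0.0]
ft_force: [-0.2, -0.0, 0.7]
grip_width: 0.602
grasp_force: 0.0
clock: 3.07
position: [0.4955, 0.2769, 0.1051]
ee_rot: [0.742, 0.671, 0.001, 0.0]
ft_force: [-0.1, -1.5, 0.8]
grip_width: 0.598
grasp_force: 0.0
pos [495.5 276.9 105.1] psi 1.47 t 3.07 F [-0.1 -1.5  0.8] j [-0.    0.51 -0.72  1.79  0.39  0.99 -0.98] gw 0.598
shift -1.0 -0.0 16.1 twist 0.0
```

```bash
python3 -m creep '[[[0,0,10],0.008],[[0,0,15],0.008],[[0,0,15],0.008],[[0,0,15],0.008]]' && python3 -m creep '[[[0,0,0],0],[[0,0,0],0],[[0,0,0],0],[[0,0,0],0],[[0,0,0],0]]' 0 60 && python3 -m creep '[[[0,0,-10],0],[[0,0,-40],0],[[0,0,-80],0],[[0,0,-120],0],[[0,0,-150],0]]'; python3 go.py 496 240 260 0.5
```

```text
clock: 3.4
position: [0.4945, 0.2768, 0.0887]
ee_rot: [0.744, 0.668, -0.0, -0.0]
ft_force: [-0.1, -0.3, 0.1]
grip_width: 0.599
grasp_force: 0.0
clock: 3.82
position: [0.4949, 0.277, 0.0894]
ee_rot: [0.744, 0.668, 0.0, 0.0]
ft_force: [-0.3, -0.4, 4.0]
grip_width: 0.159
grasp_force: 59.4
clock: 4.23
position: [0.4944, 0.2773, 0.2423]
ee_rot: [0.744, 0.668, 0.001, 0.0]
ft_force: [1.2, -0.6, -2.5]
grip_width: 0.156
grasp_force: 59.0
pos [494.4 277.3 242.3] psi 1.464 t 4.23 F [ 1.2 -0.6 -2.5] j [ 0.06  0.35 -0.79  1.67  0.26  1.23 -0.89] gw 0.156
shift -36.9 5.6 -17.7 twist 0.964
```

The board is held. In the mould frame, the open bar overlaps the board's +x/-y corner by about 5 mm at the pre-insertion pose. I'll first nudge the bar further open with the board's edge against the knob, so I need the heights along that route.

```bash
python3 - <<'E'
from h import *
c=dict(np.load('pics/top0.npz')); w=world(c).reshape(-1,3); w=w[c['z_map'].ravel()>0]
for x in range(300,680,40):
    print(x,[int(1000*max(w[(abs(w[:,0]*1000-x-20)<20)&(abs(w[:,1]*1000-y-20)<20),2],default=0)) for y in range(-280,360,40)])
E
python3 go.py 496 180 250 -0.2426
```

```text
300 [121, 3, 3, 0, 1, 2, 2, 1, 4, 1, 2, 3, 4, 0, 3, 1]
340 [70, 13, 85, 106, 158, 75, 43, 7, 28, 27, 4, 4, 5, 5, 6, 5]
380 [68, 12, 84, 100, 107, 108, 122, 144, 146, 127, 6, 6, 6, 5, 6, 6]
420 [87, 89, 83, 171, 169, 104, 124, 147, 149, 128, 127, 5, 12, 12, 15, 12]
460 [88, 87, 71, 142, 145, 140, 130, 125, 128, 144, 146, 6, 13, 48, 48, 12]
500 [52, 72, 69, 71, 145, 143, 131, 125, 124, 143, 148, 5, 12, 45, 45, 11]
540 [66, 68, 70, 62, 45, 145, 140, 126, 125, 143, 140, 4, 13, 12, 14, 14]
580 [66, 70, 66, 61, 56, 145, 151, 131, 136, 143, 36, 14, 7, 65, 67, 6]
620 [72, 73, 69, 59, 5, 120, 124, 125, 125, 125, 66, 66, 65, 66, 68, 6]
660 [71, 72, 66, 62, 5, 4, 5, 5, 6, 4, 66, 65, 74, 56, 55, 367]
pos [494.4 277.3 242.3] psi 1.464 t 4.23 F [ 1.2 -0.6 -2.5] j [ 0.06  0.35 -0.79  1.67  0.26  1.23 -0.89] gw 0.156
shift -96.5 12.0 -7.7 twist 1.706
```

```bash
python3 -m creep '[[[-25,2,-10],0.11],[[-50,4,-15],0.23],[[-80,6,-15],0.35],[[-110,8,-15],0.47],[[-140,10,-15],0.59]]' && python3 go.py 505 60 258 -0.2426
```

```text
clock: 4.65
position: [0.4888, 0.1353, 0.2543]
ee_rot: [0.907, 0.42, -0.0, 0.0]
ft_force: [0.0, -0.1, -2.9]
grip_width: 0.147
grasp_force: 58.9
pos [488.8 135.3 254.3] psi 0.867 t 4.65 F [ 0.  -0.1 -2.9] j [ 0.25  0.16 -0.66  1.81  0.11  1.21 -1.15] gw 0.147
shift -47.0 61.1 -3.7 twist 1.11
```

```bash
python3 -m creep '[[[-6,1,0],0.12],[[-12,2,0],0.24],[[-18,3,0],0.36],[[-24,4,0],0.48],[[-30,5,0],0.6]]' && python3 go.py 499 -50 243 -0.2426
```

```text
clock: 5.07
position: [0.4734, 0.1102, 0.2541]
ee_rot: [0.991, 0.133, -0.0, 0.0]
ft_force: [0.4, 0.0, -2.5]
grip_width: 0.147
grasp_force: 59.0
pos [473.4 110.2 254.1] psi 0.267 t 5.07 F [ 0.4  0.  -2.5] j [ 0.25  0.11 -0.6   1.86  0.06  1.2  -1.67] gw 0.147
shift -17.6 161.3 11.1 twist 0.51
```

```bash
python3 -m creep '[[[-4,32,3],0.12],[[-8,64,6],0.24],[[-12,96,9],0.36],[[-15,128,11],0.48],[[-18,161,11],0.51]]' && python3 -m creep '[[[0,0,0],0],[[0,0,0],0],[[0,0,0],0]]' && python3 go.py 499 -50 243 -0.2426 && python3 - <<'E'
from h import *
snap('top','t2')
c=dict(np.load('pics/t2.npz'))
cv2.imwrite('pics/t2c.png',cv2.resize(c['pixels'][155:335,235:475,::-1],None,fx=3.2,fy=3.2,interpolation=cv2.INTER_CUBIC))
E
```

```text
clock: 5.48
position: [0.4995, -0.0506, 0.2428]
ee_rot: [0.993, -0.122, -0.0, -0.0]
ft_force: [0.5, -0.0, -3.2]
grip_width: 0.148
grasp_force: 59.0
clock: 5.73
position: [0.4998, -0.0487, 0.243]
ee_rot: [0.993, -0.118, -0.0, -0.0]
ft_force: [0.4, 0.7, -2.4]
grip_width: 0.155
grasp_force: 59.1
pos [499.8 -48.7 243. ] psi -0.236 t 5.73 F [ 0.4  0.7 -2.4] j [ 0.41  0.14 -0.43  1.84  0.06  1.18 -1.85] gw 0.155
shift -0.5 1.4 -0.0 twist 0.006
```

View pics/t2c.png

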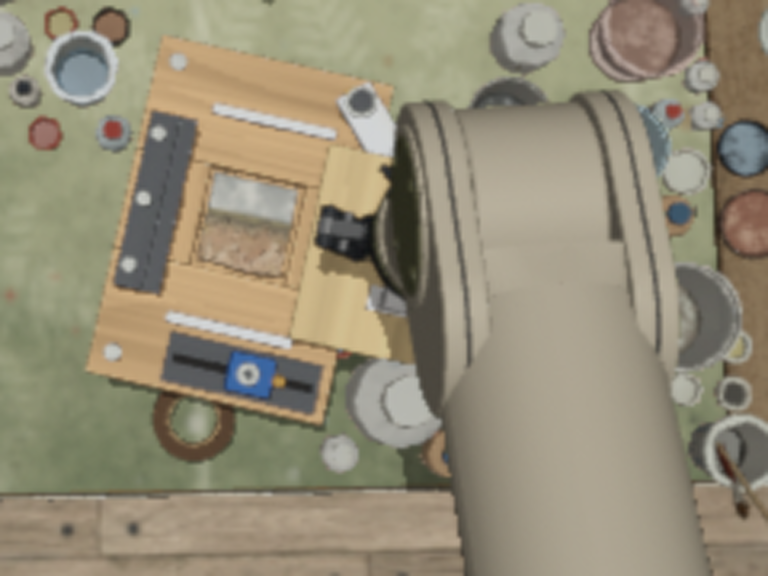

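The board is aligned with the mould, with its free left edge running crop (330,150)–(295,345). The arm hides the knob. I'll push slowly in mould -y and watch the force.

```bash
python3 -m creep '[[[0,4,0],0.006],[[0,8,0],0.006],[[0,12,0],0.006],[[0,16,0],0.006],[[0,20,0],0.006]]' && python3 -m creep '[[[0,4,0],0],[[0,8,0],0],[[0,12,0],0],[[0,16,0],0],[[0,20,0],0]]'
```

```text
clock: 6.2
position: [0.4955, -0.069, 0.2431]
ee_rot: [0.993, -0.121, 0.0, -0.0]
ft_force: [2.4, 2.5, -3.9]
grip_width: 0.153
grasp_force: 59.1
clock: 6.62
position: [0.4908, -0.0883, 0.2431]
ee_rot: [0.993, -0.121, 0.0, -0.0]
ft_force: [3.5, 4.5, -2.7]
grip_width: 0.152
grasp_force: 59.2
```

```bash
python3 -m creep '[[[0,3,0],0],[[0,6,0],0],[[0,9,0],0],[[0,12,0],0],[[0,15,0],0]]'; python3 - <<'E'
from h import *
c=snap('scene','s2'); w=world(c)[...,:]; p=c['pixels'].astype(int); m=(p[...,0]>150)&(p[...,1]<60)&(p[...,2]<60)&(w[...,2]>.14)&(w[...,2]<.18)
print(m.sum(),w[m].mean(0) if m.any() else '', np.argwhere(m).mean(0) if m.any() else '')
E
python3 go.py 522 29 243 -0.2426
```

```text
clock: 7.03
position: [0.4887, -0.1008, 0.2437]
ee_rot: [0.993, -0.12, 0.002, -0.002]
ft_force: [9.7, 11.3, -5.0]
grip_width: 0.153
grasp_force: 59.7
34 [ 0.47158456 -0.17037219  0.16746921] [315.20588235 332.29411765]
pos [ 488.5 -101.4  243.6] psi -0.241 t 7.08 F [ 7.8  7.4 -3.4] j [ 0.48  0.12 -0.39  1.85  0.05  1.17 -1.74] gw 0.154
shift 1.5 -134.6 0.6 twist 0.002
```

The bar is now at about 60° (1.05 rad), which is enough clearance, and the rising force suggests it has reached its limit. I'll back off and move above the pre-insertion pose.

```bash
python3 -m creep '[[[0,-20,0],0],[[1,-55,0],0],[[2,-90,0],0],[[2,-122,0],0],[[2,-134,0],0]]' && python3 -m creep '[[[0,0,10],0],[[0,0,10],0],[[0,0,10],0]]' && python3 go.py 523.2 33 227 -0.2426; python3 - <<'E'
from h import *
for n in('top','wrist','scene'): snap(n,n+'3')
a=cv2.imread('pics/top3.png')[155:305,235:385]; b=cv2.imread('pics/wrist3.png')
cv2.imwrite('pics/m3.png',np.hstack([cv2.resize(a,(400,400),interpolation=2),cv2.resize(b,(400,400))]))
E
```

```text
clock: 7.5
position: [0.5212, 0.0308, 0.2429]
ee_rot: [0.993, -0.119, -0.0, -0.0]
ft_force: [-0.0, 0.4, -2.7]
grip_width: 0.148
grasp_force: 59.6
clock: 7.75
position: [0.5205, 0.0249, 0.2319]
ee_rot: [0.993, -0.122, -0.001, 0.001]
ft_force: [0.3, -0.2, -2.7]
grip_width: 0.152
grasp_force: 59.6
pos [520.5  24.9 231.9] psi -0.245 t 7.75 F [ 0.3 -0.2 -2.7] j [ 0.31  0.2  -0.49  1.8   0.1   1.17 -2.03] gw 0.152
shift 0.7 -8.5 4.9 twist -0.002
```

View pics/m3.png

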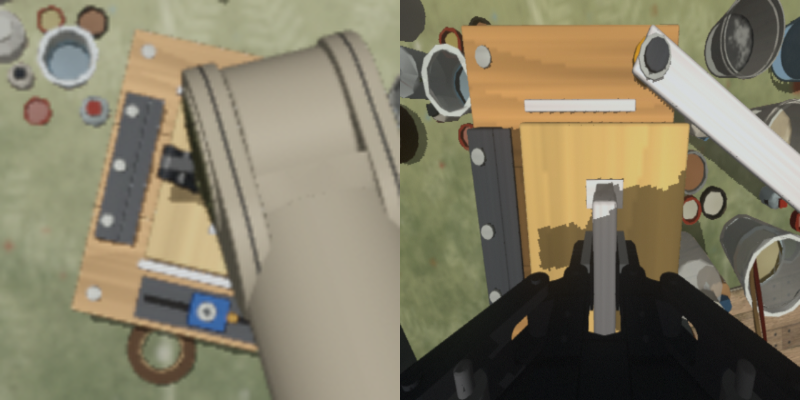

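In the wrist view the board is under the hand and square to the guide strip at (580,105) and the lip at (490,200), and clear of the bar. I'll measure it relative to the guide and lip in the same depth map.

```bash
cat > rel.py <<'E'
from h import *
import sys
c=dict(np.load('pics/%s.npz'%sys.argv[1])); w=world(c)*1000; ok=c['z_map']>0
s=-0.2426; d=w-np.array([526.1,44.7,121]); X=d[...,0]*np.cos(s)+d[...,1]*np.sin(s); Y=-d[...,0]*np.sin(s)+d[...,1]*np.cos(s); Z=d[...,2]
def ed(name,m):
    m=m&ok; q=np.stack([X[m],Y[m],Z[m]],1); 
    print(name,len(q),'pct1/99 x',np.percentile(q[:,0],[1,99]).round(1),'y',np.percentile(q[:,1],[1,99]).round(1),'z',q[:,2].mean().round(1)); return q
zb=float(sys.argv[2])
b=ed('board',(abs(Z-zb)<4)&(abs(X)<75)&(abs(Y)<80))
# edge lines: +x edge as fn of y ; +y edge as fn of x
for ax,nm in ((1,'xedge'),(0,'yedge')):
    pts=[]
    for k in range(-60 if ax else 0,50,6):
        t=b[abs(b[:,ax]-k)<2]
        if len(t)>5: pts.append((k,np.percentile(t[:,1-ax],98)))
    pts=np.array(pts); 
    if len(pts)>3: print(nm,np.polyfit(pts[:,0],pts[:,1],1).round(3),pts.round(1).tolist())
A=np.stack([b[:,0],b[:,1],np.ones(len(b))],1); print('plane',np.linalg.lstsq(A,b[:,2],rcond=None)[0].round(4))
ed('guide+x',(Z>4)&(Z<11)&(X>60)&(X<82)&(abs(Y)<50))
ed('lip',(Z>14)&(Z<21)&(Y>40)&(Y<90)&(abs(X)<70))
ed('base',(abs(Z)<3)&(X>75)&(X<130)&(abs(Y)<110))
E
python3 rel.py wrist3 30
```

```text
board 30211 pct1/99 x [-26.9  63. ] y [-77.3  35.3] z 30.4
xedge [3.0000e-03 6.2454e+01] [[-60.0, 61.9], [-54.0, 61.8], [-48.0, 62.2], [-42.0, 62.2], [-36.0, 62.5], [-30.0, 62.6], [-24.0, 62.8], [-18.0, 63.2], [-12.0, 62.8], [-6.0, 62.4], [0.0, 62.4], [6.0, 62.5], [12.0, 62.4], [18.0, 62.4], [24.0, 62.4], [30.0, 62.5], [36.0, 62.1]]
yedge [-1.200e-02  3.453e+01] [[0.0, 34.7], [6.0, 34.3], [12.0, 34.4], [18.0, 34.2], [24.0, 34.3], [30.0, 34.3], [36.0, 33.9], [42.0, 33.8], [48.0, 34.2]]
plane [-2.90000e-03 -9.00000e-04  3.04174e+01]
guide+x 2089 pct1/99 x [68.6 75.5] y [-43.9  38.8] z 7.2
lip 9540 pct1/99 x [-42.4  59.5] y [48.  79.3] z 18.3
base 19601 pct1/99 x [ 75.9 114.6] y [-71.2  83. ] z 0.2
```

```bash
python3 -m creep '[[[1,-5,0],0],[[2,-11,0],0],[[2,-11,0],0],[[2,-11,5],0],[[2,-11,5],0]]' && python3 - <<'E'
from h import *
snap('wrist','wrist4')
E
python3 rel.py wrist4 26; python3 go.py 523.2 33 227 -0.2426
```

```text
clock: 8.32
position: [0.5262, 0.0372, 0.2278]
ee_rot: [0.993, -0.121, 0.001, -0.0]
ft_force: [1.4, 2.3, 1.8]
grip_width: 0.151
grasp_force: 60.2
board 30225 pct1/99 x [-24.6  65.3] y [-63.4  49.4] z 25.8
xedge [3.0000e-03 6.4806e+01] [[-60.0, 64.6], [-54.0, 64.5], [-48.0, 64.2], [-42.0, 64.6], [-36.0, 64.7], [-30.0, 64.7], [-24.0, 64.7], [-18.0, 64.7], [-12.0, 65.2], [-6.0, 65.2], [0.0, 65.2], [6.0, 64.8], [12.0, 64.8], [18.0, 64.8], [24.0, 64.8], [30.0, 64.8], [36.0, 64.8], [42.0, 64.9], [48.0, 64.8]]
yedge [-2.5000e-02  4.9024e+01] [[0.0, 50.1], [6.0, 48.7], [12.0, 48.2], [18.0, 48.1], [24.0, 48.1], [30.0, 48.2], [36.0, 47.8], [42.0, 48.3], [48.0, 48.4]]
plane [-1.30000e-03  8.90000e-03  2.58516e+01]
guide+x 2060 pct1/99 x [69.  75.2] y [-43.9  39. ] z 7.2
lip 7366 pct1/99 x [-35.8  59.5] y [53.4 79.4] z 18.3
base 20563 pct1/99 x [ 75.7 114.6] y [-70.5  82.9] z 0.2
pos [526.1  37.3 228. ] psi -0.243 t 8.37 F [ 0.4  1.4 -0.1] j [ 0.29  0.21 -0.5   1.8   0.11  1.16 -2.06] gw 0.153
shift -1.8 4.8 1.0 twist -0.0
```

The board's +y edge is just over the lip edge and touching its top. I'll back off 3 mm.

```bash
python3 -m creep '[[[0,0,-3],0],[[0,2,-3],0],[[0,3.5,-3],0],[[0,3.5,-3],0],[[0,3.5,-1],0]]' && python3 -m creep '[[[0,0,0],0],[[0,0,0],0]]' && python3 - <<'E'
from h import *
snap('wrist','wrist5')
E
python3 rel.py wrist5 26; python3 go.py 523.2 33 227 -0.2426
```

```text
clock: 8.78
position: [0.525, 0.0331, 0.2291]
ee_rot: [0.993, -0.122, 0.0, 0.0]
ft_force: [-0.5, 0.6, -2.8]
grip_width: 0.154
grasp_force: 59.6
clock: 8.95
position: [0.5248, 0.0334, 0.2287]
ee_rot: [0.993, -0.121, -0.0, 0.0]
ft_force: [-0.2, 0.0, -2.2]
grip_width: 0.151
grasp_force: 59.6
board 30256 pct1/99 x [-24.8  64.8] y [-67.8  45. ] z 26.6
xedge [-2.0000e-03  6.4168e+01] [[-60.0, 64.1], [-54.0, 63.7], [-48.0, 64.1], [-42.0, 63.8], [-36.0, 64.4], [-30.0, 64.2], [-24.0, 64.2], [-18.0, 64.7], [-12.0, 64.7], [-6.0, 64.7], [0.0, 64.2], [6.0, 64.5], [12.0, 64.2], [18.0, 64.3], [24.0, 64.2], [30.0, 64.3], [36.0, 64.3], [42.0, 64.1], [48.0, 62.7]]
yedge [-1.4000e-02  4.4261e+01] [[0.0, 45.2], [6.0, 43.8], [12.0, 43.8], [18.0, 43.6], [24.0, 44.1], [30.0, 43.5], [36.0, 43.3], [42.0, 44.0], [48.0, 44.0]]
plane [-2.40000e-03 -2.00000e-04  2.66406e+01]
guide+x 2046 pct1/99 x [68.9 75.1] y [-43.9  38.7] z 7.2
lip 8714 pct1/99 x [-38.3  59.8] y [49.2 79.4] z 18.3
base 20495 pct1/99 x [ 75.7 114.7] y [-70.6  82.9] z 0.2
pos [524.8  33.5 228.8] psi -0.243 t 9.0 F [-0.3 -0.9 -2.9] j [ 0.29  0.21 -0.49  1.8   0.11  1.16 -2.05] gw 0.151
shift -1.5 0.8 1.8 twist -0.001
```

```bash
python3 -m creep '[[[0.5,0,3],0],[[0.5,0,6],0],[[0.5,0,9],0],[[0.5,0,10],0],[[0.5,0,11],0]]' && python3 -m creep '[[[0,0,0.5],0],[[0,0,1],0],[[0,0,1],0]]' && python3 - <<'E'
from h import *
snap('wrist','wrist6')
E
python3 rel.py wrist6 15
```

```text
clock: 9.42
position: [0.5253, 0.0333, 0.2175]
ee_rot: [0.993, -0.121, -0.0, 0.0]
ft_force: [-0.6, -0.2, -2.5]
grip_width: 0.149
grasp_force: 59.6
clock: 9.67
position: [0.5254, 0.0334, 0.2171]
ee_rot: [0.993, -0.121, 0.0, 0.0]
ft_force: [-1.6, 0.5, -0.6]
grip_width: 0.148
grasp_force: 60.0
board 39510 pct1/99 x [-48.5  65.8] y [-68.2  78.2] z 15.8
xedge [-1.0000e-02  6.4566e+01] [[-60.0, 64.4], [-54.0, 64.4], [-48.0, 64.4], [-42.0, 64.8], [-36.0, 64.8], [-30.0, 64.8], [-24.0, 64.9], [-18.0, 65.3], [-12.0, 65.4], [-6.0, 65.4], [0.0, 65.1], [6.0, 65.0], [12.0, 65.0], [18.0, 64.9], [24.0, 64.9], [30.0, 65.0], [36.0, 65.0], [42.0, 65.2], [48.0, 59.1]]
yedge [-5.0000e-02  7.5153e+01] [[0.0, 67.6], [6.0, 76.9], [12.0, 76.6], [18.0, 76.7], [24.0, 76.8], [30.0, 76.6], [36.0, 76.5], [42.0, 68.3], [48.0, 69.6]]
plane [-6.10000e-03  1.67000e-02  1.58688e+01]
guide+x 2456 pct1/99 x [66.1 75.2] y [-43.8  38.8] z 7.3
lip 11731 pct1/99 x [-52.2  60.3] y [40.4 79.3] z 17.8
base 23314 pct1/99 x [ 75.7 114.4] y [-70.5  83.1] z 0.2
```

```bash
python3 -m creep '[[[0,0,0],0],[[0,0,0],0],[[0,0,0],0],[[0,0,0],0]]' 0.4 && python3 - <<'E'
from h import *
snap('wrist','wrist7')
E
python3 rel.py wrist7 11; python3 go.py 526.1 44.7 217 -0.2426
```

```text
clock: 10.05
position: [0.5256, 0.0333, 0.2171]
ee_rot: [0.993, -0.121, 0.0, 0.0]
ft_force: [-0.3, 0.0, -0.1]
grip_width: 0.404
grasp_force: 0.0
board 29048 pct1/99 x [-59.   73.8] y [-64.7  44.9] z 11.5
xedge [-3.0000e-03  7.0413e+01] [[-60.0, 65.5], [-54.0, 65.1], [-48.0, 65.0], [-42.0, 73.3], [-36.0, 72.9], [-30.0, 72.4], [-24.0, 71.9], [-18.0, 72.1], [-12.0, 74.3], [-6.0, 73.8], [0.0, 72.9], [6.0, 71.0], [12.0, 72.8], [18.0, 73.1], [24.0, 73.0], [30.0, 72.5], [36.0, 73.0], [42.0, 64.4], [48.0, 59.0]]
yedge [-2.0000e-02  4.4188e+01] [[0.0, 44.4], [6.0, 44.0], [12.0, 43.9], [18.0, 43.7], [24.0, 43.6], [30.0, 43.8], [36.0, 43.5], [42.0, 43.4], [48.0, 43.2]]
plane [-9.20000e-03 -6.10000e-02  1.13605e+01]
guide+x 3665 pct1/99 x [60.  75.4] y [-43.5  44. ] z 7.9
lip 9467 pct1/99 x [-52.3  59.8] y [48.  79.3] z 18.2
base 23325 pct1/99 x [ 75.8 114.5] y [-70.3  83. ] z 0.3
pos [525.5  33.3 217. ] psi -0.243 t 10.1 F [ 0.4 -0.   0.2] j [ 0.29  0.22 -0.49  1.81  0.12  1.14 -2.05] gw 0.399
shift -2.2 -11.2 0.0 twist -0.001
```

It worked: the board lies tilted, with its +y edge on the bed in front of the lip and its -y edge on the ledge. I'll slide it in +y by pushing the handle with the -y finger.

```bash
python3 -m creep '[[[0,-2,0],0],[[0,-4,0],0],[[0,-6,0],0],[[0,-8,0],0],[[0,-10,0],0]]' 0.28 && python3 -m creep '[[[0,-1.5,0],0],[[0,-3,0],0],[[0,-4.5,0],0],[[0,-6,0],0],[[0,-6,0],0]]' && python3 - <<'E'
from h import *
snap('wrist','wrist8')
E
python3 rel.py wrist8 11|grep -v guide; python3 go.py 526.1 44.7 217 -0.2426
```

```text
clock: 10.52
position: [0.5278, 0.0431, 0.2168]
ee_rot: [0.993, -0.121, -0.0, 0.0]
ft_force: [-0.7, -1.0, 0.6]
grip_width: 0.282
grasp_force: 0.6
clock: 10.93
position: [0.5293, 0.0493, 0.2169]
ee_rot: [0.993, -0.121, 0.0, -0.0]
ft_force: [0.3, -0.4, 0.2]
grip_width: 0.28
grasp_force: 0.0
board 29668 pct1/99 x [-57.9  73.6] y [-64.5  50. ] z 8.3
xedge [ 0.072 69.926] [[-60.0, 43.6], [-54.0, 64.4], [-48.0, 64.0], [-42.0, 72.4], [-36.0, 72.6], [-30.0, 72.6], [-24.0, 72.6], [-18.0, 73.1], [-12.0, 72.7], [-6.0, 74.1], [0.0, 73.6], [6.0, 73.6], [12.0, 71.7], [18.0, 72.2], [24.0, 72.7], [30.0, 73.4], [36.0, 72.7], [42.0, 64.1], [48.0, 64.1]]
yedge [-1.000e-02  4.835e+01] [[0.0, 48.5], [6.0, 48.2], [12.0, 48.1], [18.0, 48.2], [24.0, 48.3], [30.0, 48.1], [36.0, 47.9], [42.0, 48.0], [48.0, 47.8]]
plane [-1.7000e-03  1.9000e-03  8.3626e+00]
lip 9125 pct1/99 x [-21.1  59.7] y [48.1 79.4] z 18.3
base 23474 pct1/99 x [ 75.7 114.7] y [-69.   83.1] z 0.2
pos [529.4  49.2 217. ] psi -0.243 t 10.98 F [ 0.3 -0.7  0.6] j [ 0.27  0.24 -0.5   1.8   0.12  1.14 -2.09] gw 0.274
shift -2.1 5.1 -0.0 twist -0.0
```

The board top now measures level at about 8 mm above the bed, so it has dropped in under the lip. I'll open, rise and look.

```bash
python3 -m creep '[[[0,2,0],0],[[0,4.5,0],0],[[0,5,0],0],[[0,5,0],0],[[0,5,0],0]]' 0.45 && python3 -m creep '[[[0,0,-15],0],[[0,0,-40],0],[[0,0,-70],0],[[0,0,-80],0],[[0,20,-80],0]]' && python3 -m creep '[[[0,35,0],-0.1],[[0,70,0],-0.2],[[0,105,0],-0.3],[[0,140,0],-0.4],[[0,175,0],-0.5]]' 0 && python3 - <<'E'
from h import *
c=snap('scene','s9'); snap('top','t9')
w=world(c); p=c['pixels'].astype(int); m=(p[...,0]>150)&(p[...,1]<60)&(p[...,2]<60)&(w[...,2]>.14)&(w[...,2]<.18)
print(m.sum(),w[m].mean(0) if m.any() else '')
a=cv2.imread('pics/s9.png')[170:350,190:390]; cv2.imwrite('pics/s9c.png',cv2.resize(a,None,fx=3.3,fy=3.3,interpolation=2))
E
python3 rel.py t9 8; python3 go.py 505 -201 265 0.81
```

```text
clock: 11.4
position: [0.5281, 0.0439, 0.217]
ee_rot: [0.993, -0.121, 0.0, 0.0]
ft_force: [-0.0, 1.1, -0.4]
grip_width: 0.451
grasp_force: 0.0
clock: 11.82
position: [0.5246, 0.0284, 0.3002]
ee_rot: [0.993, -0.119, 0.003, -0.001]
ft_force: [0.3, 0.6, -0.3]
grip_width: 0.451
grasp_force: 0.0
clock: 12.23
position: [0.4804, -0.1467, 0.2969]
ee_rot: [0.991, 0.131, 0.0, 0.0]
ft_force: [1.2, -0.0, 0.6]
grip_width: -0.003
grasp_force: 0.0
61 [ 0.47365862 -0.16973513  0.16748154]
board 2768 pct1/99 x [-73.4  72.8] y [-65.   52.5] z 7.1
xedge [ 0.085 68.037] [[-60.0, 38.0], [-54.0, 61.9], [-48.0, 61.4], [-42.0, 72.0], [-36.0, 69.5], [-30.0, 72.5], [-24.0, 70.7], [-18.0, 70.9], [-12.0, 68.0], [-6.0, 73.1], [0.0, 73.9], [6.0, 71.5], [12.0, 70.9], [18.0, 71.5], [24.0, 70.5], [30.0, 72.0], [36.0, 72.6], [42.0, 61.9], [48.0, 60.6]]
yedge [-0.056 49.116] [[0.0, 46.2], [6.0, 45.9], [12.0, 46.3], [18.0, 62.6], [24.0, 45.9], [30.0, 45.9], [36.0, 45.3], [42.0, 46.4], [48.0, 45.4]]
plane [-5.0000e-04  3.2000e-03  7.0844e+00]
guide+x 203 pct1/99 x [60.  75.2] y [-47.5  45.3] z 6.7
lip 723 pct1/99 x [-59.3  58.3] y [48.4 79.5] z 17.1
base 837 pct1/99 x [ 76.2 114.2] y [-70.8  83.3] z -0.6
pos [ 479.3 -151.3  296.6] psi 0.254 t 12.33 F [0.2 1.  0.5] j [ 0.56  0.09 -0.37  1.77  0.04  1.29 -1.13] gw 0.001
shift 12.4 54.5 31.6 twist -0.556
```

View pics/s9c.png

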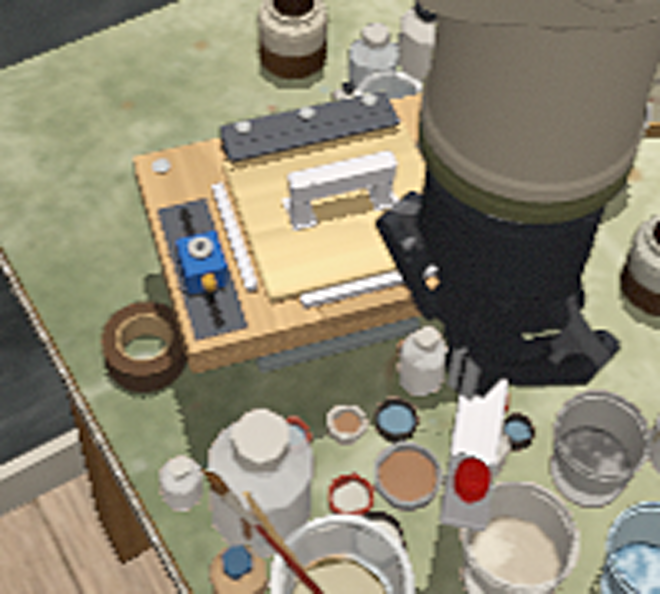

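The board lies inside the guides and ledge, flush under the lip, with its handle at (343,185) free. The red knob is at (472,480), at world (474,-170). I'll go behind the knob.

```bash
python3 -m creep '[[[5,18,0],-0.12],[[10,36,0],-0.24],[[14,55,0],-0.36],[[14,55,0],-0.48],[[14,55,0],-0.556]]' && python3 -m creep '[[[0,0,0],0],[[0,0,0],0]]' && python3 go.py 506.4 -200.6 222 0.81
```

```text
clock: 12.75
position: [0.5089, -0.1955, 0.2964]
ee_rot: [0.918, 0.397, -0.0, -0.0]
ft_force: [0.2, -0.7, 0.9]
grip_width: 0.004
grasp_force: 0.0
clock: 12.92
position: [0.5087, -0.1945, 0.2967]
ee_rot: [0.919, 0.394, -0.0, -0.0]
ft_force: [0.0, 0.4, -0.0]
grip_width: 0.002
grasp_force: 0.0
pos [ 508.7 -194.5  296.7] psi 0.81 t 12.92 F [ 0.   0.4 -0. ] j [ 0.62  0.18 -0.38  1.67  0.07  1.3  -0.53] gw 0.002
shift -6.0 2.6 74.7 twist 0.0
```

```bash
python3 -m creep '[[[-6,3,20],0],[[-6,3,40],0],[[-6,3,60],0],[[-6,3,74],0],[[-6,3,74],0]]' && python3 -m creep '[[[0,-4,0],0],[[0,-8,0],0],[[0,-12,0],0],[[0,-16,0],0],[[0,-19,0],0]]' && python3 go.py 506.4 -200.6 222 0.81
```

```text
clock: 13.33
position: [0.5053, -0.2006, 0.22]
ee_rot: [0.919, 0.394, -0.002, -0.002]
ft_force: [-0.1, -0.5, -0.5]
grip_width: 0.006
grasp_force: 0.0
clock: 13.75
position: [0.4928, -0.1879, 0.2237]
ee_rot: [0.919, 0.395, 0.0, 0.001]
ft_force: [-0.1, -0.6, 0.1]
grip_width: 0.001
grasp_force: 0.0
pos [ 492.8 -187.9  223.7] psi 0.813 t 13.75 F [-0.1 -0.6  0.1] j [ 0.62  0.2  -0.38  1.81  0.08  1.15 -0.55] gw 0.001
shift 0.1 18.7 1.7 twist 0.003
```

Now I sweep along the arc about the pivot.

```bash
python3 -m creep '[[[-0.8,-7.5,1],0.04],[[-1.4,-15.1,2],0.08],[[-1.6,-22.7,2],0.12],[[-1.6,-30.3,2],0.16],[[-1.2,-37.9,2],0.20]]' && python3 -m creep '[[[-0.8,-7.5,0],0.04],[[-1.4,-15.1,0],0.08],[[-1.6,-22.7,0],0.12],[[-1.6,-30.3,0],0.16],[[-1.2,-37.9,0],0.20]]' && python3 - <<'E'
from h import *
c=snap('scene','s10')
w=world(c); p=c['pixels'].astype(int); m=(p[...,0]>150)&(p[...,1]<60)&(p[...,2]<60)&(w[...,2]>.14)&(w[...,2]<.18)
print(m.sum(),w[m].mean(0) if m.any() else '')
E
```

```text
clock: 14.17
position: [0.4643, -0.163, 0.2214]
ee_rot: [0.954, 0.3, 0.0, 0.001]
ft_force: [1.1, -1.5, 0.8]
grip_width: -0.004
grasp_force: 0.5
clock: 14.58
position: [0.4414, -0.1327, 0.2214]
ee_rot: [0.979, 0.204, 0.0, 0.0]
ft_force: [-0.9, -0.9, -0.5]
grip_width: -0.002
grasp_force: 0.5
31 [ 0.43011502 -0.11307584  0.16593736]
```

```bash
python3 -m creep '[[[-0.8,-7.5,0],0.04],[[-1.4,-15.1,0],0.08],[[-1.6,-22.7,0],0.12],[[-1.6,-30.3,0],0.16],[[-1.2,-37.9,0],0.20]]' && python3 -m creep '[[[-0.8,-7.5,0],0.04],[[-1.4,-15.1,0],0.08],[[-1.6,-22.7,0],0.12],[[-1.6,-30.3,0],0.16],[[-1.2,-37.9,0],0.20]]' && python3 - <<'E'
from h import *
c=snap('scene','s11'); d=snap('top','t11')
w=world(c); p=c['pixels'].astype(int); m=(p[...,0]>150)&(p[...,1]<60)&(p[...,2]<60)&(w[...,2]>.14)&(w[...,2]<.18)
print(m.sum(),w[m].mean(0) if m.any() else '')
E
python3 go.py 506.4 -200.6 222 0.81
```

```text
clock: 15.05
position: [0.4253, -0.0986, 0.2213]
ee_rot: [0.994, 0.105, 0.0, 0.0]
ft_force: [-0.1, -0.1, 0.9]
grip_width: -0.004
grasp_force: 0.5
clock: 15.47
position: [0.4161, -0.0617, 0.2212]
ee_rot: [1.0, 0.006, 0.0, 0.0]
ft_force: [-0.6, -0.3, 0.2]
grip_width: -0.005
grasp_force: 0.5
2 [ 0.40907047 -0.04217218  0.16554309]
pos [416.3 -61.  221.2] psi 0.014 t 15.57 F [ 0.3  0.1 -0.2] j [ 0.51 -0.03 -0.46  2.05 -0.01  1.12 -1.5 ] gw -0.002
shift 88.1 140.9 -0.8 twist -0.796
```

```bash
python3 -m creep '[[[-0.6,-4.5,0],0.024],[[-1,-9,0],0.048],[[-1.3,-13.6,0],0.072],[[-1.5,-18.1,0],0.096],[[-1.6,-22.7,0],0.12]]' && python3 -m creep '[[[-0.2,-1.5,0],0.008],[[-0.4,-3,0],0.016],[[-0.6,-4.5,0],0.024],[[-0.7,-6,0],0.032],[[-0.8,-7.5,0],0.04]]'
```

```text
clock: 15.98
position: [0.4144, -0.0395, 0.2211]
ee_rot: [0.999, -0.053, 0.0, 0.0]
ft_force: [-0.6, -0.8, 0.6]
grip_width: -0.0
grasp_force: 0.5
clock: 16.4
position: [0.4144, -0.0316, 0.2209]
ee_rot: [0.997, -0.074, 0.0, 0.0]
ft_force: [-0.6, -0.8, 0.6]
grip_width: 0.0
grasp_force: 0.4
```

```bash
for i in 1; do python3 -m creep '[[[-0.2,-1.5,0],0.008],[[-0.3,-3,0],0.016],[[-0.4,-4.5,0],0.024],[[-0.5,-6,0],0.032],[[-0.6,-7.5,0],0.04]]'; done; python3 - <<'E'
from h import *
c=snap('scene','s12'); a=cv2.imread('pics/s12.png')[170:320,190:390]; cv2.imwrite('pics/s12c.png',cv2.resize(a,None,fx=3.9,fy=3.9,interpolation=2))
E
```

```text
clock: 16.82
position: [0.4149, -0.0238, 0.2209]
ee_rot: [0.996, -0.094, -0.0, 0.0]
ft_force: [-0.9, -1.7, 0.3]
grip_width: 0.001
grasp_force: 0.4
```

View pics/s12c.png

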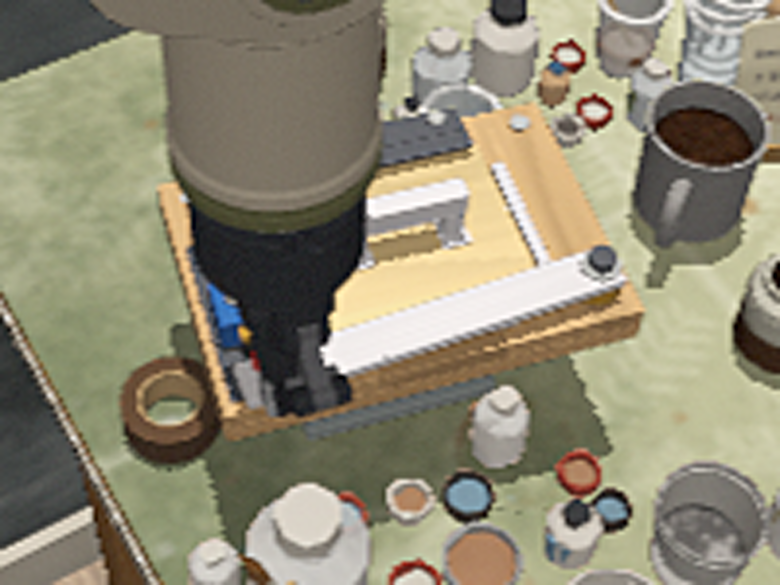

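The bar is crossing the board, with the knob at about (255,360), and the blue stop is just ahead at (225,320). I'll continue at about 1 mm per row.

```bash
python3 -m creep '[[[0,-1.2,0],0.006],[[-0.1,-2.4,0],0.012],[[-0.2,-3.6,0],0.018],[[-0.2,-4.8,0],0.024],[[-0.2,-6,0],0.03]]'; python3 -m creep '[[[0,-0.8,0],0.004],[[0,-1.6,0],0.008],[[0,-2.4,0],0.012],[[0,-3.2,0],0.016],[[0,-4,0],0.02]]'
```

```text
clock: 17.28
position: [0.4158, -0.0179, 0.2209]
ee_rot: [0.994, -0.109, 0.0, 0.0]
ft_force: [-0.4, 0.6, -0.8]
grip_width: 0.003
grasp_force: 0.4
clock: 17.7
position: [0.4167, -0.0141, 0.2209]
ee_rot: [0.993, -0.119, 0.0, 0.0]
ft_force: [-0.6, -0.2, -0.2]
grip_width: 0.0
grasp_force: 0.4
```

```bash
python3 -m creep '[[[0,-0.8,0],0.004],[[0,-1.6,0],0.008],[[0,-2.4,0],0.012],[[0,-3.2,0],0.016],[[0,-4,0],0.02]]'
```

```text
clock: 18.12
position: [0.4176, -0.0102, 0.2209]
ee_rot: [0.992, -0.128, 0.0, 0.0]
ft_force: [-2.0, -0.1, -0.3]
grip_width: 0.005
grasp_force: 0.4
```

```bash
python3 -m creep '[[[0,-0.7,0],0.004],[[0,-1.4,0],0.008],[[0,-2.1,0],0.01],[[0,-2.8,0],0.01]]'; python3 go.py 416 -10 220 -0.2426
```

```text
clock: 18.45
position: [0.4183, -0.0075, 0.2209]
ee_rot: [0.991, -0.133, 0.0, 0.0]
ft_force: [-1.3, -0.4, 0.0]
grip_width: -0.002
grasp_force: 0.5
pos [418.3  -7.5 220.9] psi -0.267 t 18.45 F [-1.3 -0.4  0. ] j [ 0.46 -0.03 -0.53  2.05 -0.02  1.12 -1.91] gw -0.002
shift -1.6 3.0 0.9 twist -0.025
```

```bash
python3 -m creep '[[[0,-0.7,0],0.003],[[0,-1.4,0],0.006],[[0,-2.1,0],0.01],[[0,-2.1,0],0.01]]'; python3 -m creep '[[[0,-0.6,0],0.003],[[0,-1.2,0],0.006],[[0,-1.8,0],0.01],[[0,-1.8,0],0.01]]'
```

```text
clock: 18.78
position: [0.4189, -0.0054, 0.2209]
ee_rot: [0.99, -0.138, 0.0, 0.0]
ft_force: [-0.9, -0.4, -0.2]
grip_width: -0.001
grasp_force: 0.3
clock: 19.12
position: [0.4192, -0.0043, 0.2208]
ee_rot: [0.99, -0.143, -0.0, 0.0]
ft_force: [-2.0, -3.5, 1.3]
grip_width: -0.008
grasp_force: 2.3
```

Contact is starting: the force is up and the motion is lagging. I'll press a little more to firm it up.

```bash
python3 -m creep '[[[0,-0.4,0],0],[[0,-0.8,0],0],[[0,-0.8,0],0]]'; python3 -m creep '[[[0,-0.4,0],0],[[0,-0.8,0],0],[[0,-0.8,0],0]]'
```

```text
clock: 19.37
position: [0.4192, -0.0041, 0.2208]
ee_rot: [0.99, -0.144, -0.0, 0.001]
ft_force: [-4.2, -7.0, 2.1]
grip_width: -0.001
grasp_force: 3.8
clock: 19.62
position: [0.4193, -0.0038, 0.2208]
ee_rot: [0.99, -0.144, -0.001, 0.001]
ft_force: [-4.9, -9.6, 3.2]
grip_width: -0.003
grasp_force: 5.2
```

```bash
python3 -m creep '[[[0,-0.4,0],0],[[0,-0.8,0],0],[[0,-0.8,0],0]]'; python3 -m creep '[[[0,3,0],0],[[0,10,0],0],[[0,20,0],0],[[0,25,0],0],[[0,25,0],0]]'; python3 -m creep '[[[0,0,-30],0],[[0,0,-70],0],[[0,40,-100],0],[[0,80,-110],0],[[0,120,-110],0]]';python3 -m creep '[[[0,40,0],0],[[0,80,0],0],[[0,120,0],0],[[0,150,0],0],[[0,150,0],0]]'; python3 - <<'E'
from h import *
snap('top','t20'); snap('scene','s20')
a=cv2.imread('pics/t20.png')[155:305,185:385]; b=cv2.imread('pics/s20.png')[170:290,200:360]
cv2.imwrite('pics/m20.png',np.hstack([cv2.resize(a,(400,300),interpolation=2),cv2.resize(b,(400,300),interpolation=2)]))
c=dict(np.load('pics/t20.npz')); w=world(c)*1000; d=w-np.array([517.6,31.4,0]); s=-.2426
X=d[...,0]*np.cos(s)+d[...,1]*np.sin(s); Y=-d[...,0]*np.sin(s)+d[...,1]*np.cos(s); p=c['pixels'].astype(int)
bl=(p[...,2]>p[...,0]+50)&(abs(X+93)<20)&(abs(Y+15)<40)&(w[...,2]>135); print('block y',Y[bl].min(),Y[bl].max())
bar=(abs(w[...,2]-140)<6)&(X>-110)&(X<-70)&(Y<0)&(p.min(-1)>120); print('bar y',np.percentile(Y[bar],[2,98]))
E
python3 rel.py t20 8|grep -E 'board|plane'
```

```text
clock: 19.87
position: [0.4194, -0.0037, 0.2208]
ee_rot: [0.99, -0.144, -0.001, 0.002]
ft_force: [-5.9, -11.8, 4.5]
grip_width: 0.003
grasp_force: 6.6
clock: 20.28
position: [0.4129, -0.0263, 0.221]
ee_rot: [0.99, -0.144, 0.0, -0.0]
ft_force: [0.7, -1.0, -0.3]
grip_width: 0.004
grasp_force: 0.0
clock: 20.7
position: [0.3813, -0.1358, 0.334]
ee_rot: [0.99, -0.142, 0.003, 0.001]
ft_force: [1.9, -0.5, 0.9]
grip_width: 0.002
grasp_force: 0.0
clock: 21.12
position: [0.3356, -0.2844, 0.3304]
ee_rot: [0.989, -0.147, -0.0, 0.0]
ft_force: [-0.3, -0.3, 0.0]
grip_width: -0.0
grasp_force: 0.0
block y -20.858023848101134 7.959600032747108
bar y [-48.01887368  -3.26965236]
board 2238 pct1/99 x [-73.3  73.2] y [-40.1  50.2] z 7.1
plane [-6.0000e-04  2.1000e-03  7.1227e+00]
```

View pics/m20.png

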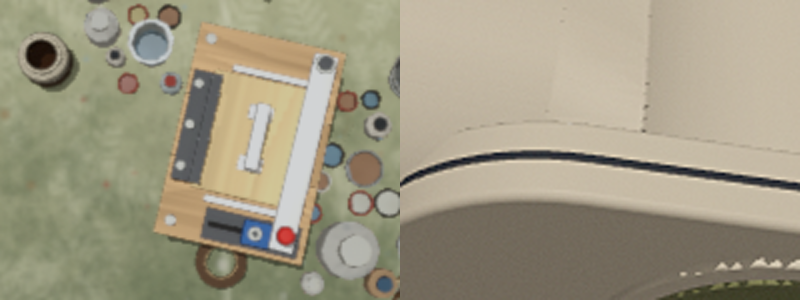

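In the top view the board is seated under the lip, the bar lies across it with its edge against the blue block at (270,233), and the brass feeler is hidden. The arm is clear, so I'm handing in.

```bash
python3 -m creep '[[[0,0,0],0],[[0,0,0],0],[[0,0,0],0]]'; python3 -c "
from workcell import manip; print(manip.hand_in())"
```

```text
clock: 21.47
position: [0.3386, -0.2783, 0.3308]
ee_rot: [0.99, -0.142, 0.0, 0.0]
ft_force: [0.8, 0.1, 0.6]
grip_width: -0.001
grasp_force: 0.0
the job is handed in; nothing more can be done
None
```

Job handed in at 21.5 s: the board lies flat under the lip, and the swing bar was pushed home against the blue stop with about 14 N (I first nudged it further open, at up to about 15 N, to clear the board); no verdict was returned.

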